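# Pin the swivel tiers of a makeup brush holder into line

### The job

Take the wooden taper pin out of its rest and drive it down through the two sprung tiers of the mint brush holder into the hole in its base, so that the pin pulls the tiers into line. Feel for the bottom: the pin is home only when it stands on the hidden plug, and it must be pressed on it firmly for a moment, with about a kilo (10 N), while the holder is never pushed with more than about two and a half kilos (25 N). Then let go, leaving the pin standing upright in the holder and the other things on the table undisturbed.

Things in the scene. Friction and masses are not known exactly. Their poses are not given: they have to be found in the camera images.
- holder: mint brush holder, hard silicone, fixed to the table. Base block 84 (own x) by 134 (own y) by 50 mm high; origin at the centre of its underside, z up. Pivot post 12 mm across at its y = -40 mm, its 20 mm head reaching 80 mm height. Two tiers, plates 70 x 122 x 10 mm, swivel on the post above the base, the lower from 51 to 61 mm, the upper from 63 to 73 mm height.
- base_hole (a point): centre of the mouth of the blind pin hole in the holder's base, 50 mm above the table, at the holder's y = +40 mm; 15.5 mm wide, chamfered. Its bottom is an adjustable plug out of sight inside it, set anywhere from 30 to 40 mm below this mouth: not measured, to be found by feel. The plug is rigid and does not give.
- lower_tier_hole (a point): centre of the pin hole (15.5 mm wide, chamfered) in the lower tier, at its top face, 61 mm above the table, 80 mm from the pivot. A soft spring holds this tier out of line with the base hole by 3 to 4.5 mm, towards the holder's -x; pushing it into line takes up to about 4 N at the hole and it springs back when freed.
- upper_tier_hole (a point): the same for the upper tier, at its top face, 73 mm above the table: 15.5 mm wide, chamfered, sprung 3 to 4.5 mm out of line towards the holder's +x. Each tier also has three small brush holes nearer the pivot.
- rest: square wooden pin rest 56 x 56 x 60 mm high, fixed to the table; origin at the centre of its underside. The pin stands point down in its hole, 52 mm deep.
- pin_head (a point): loose taper pin of wood, 115 mm long, 45 g: this point is the centre of its square dark-pink head, 22 x 22 x 30 mm high, made to be gripped from above on two opposite faces (its own x and y are the face normals). At the start it is about 108 mm above the table, upright.
- pin_tip (a point): the pin's point, centre of its flat lower end 5 mm wide, 100 mm below the head's centre. From there the shaft widens to 14 mm over 22 mm, then runs straight for 63 mm up to the head; own z along the pin towards the head.
- brush0: slim makeup brush lying on the table, 170 mm long, bystander; origin at its middle
- brush1: second such brush, bystander
- brush2: third such brush, bystander
- pin_tin: aluminium tin of bobby pins with screw lid, 68 mm across, 34 mm high, bystander; origin under its centre
- heart_tray: heart-shaped glass mirror tray about 145 mm wide, 8 mm high, bystander
- perfume: amber perfume bottle 36 x 50 mm, 99 mm high, bystander; origin under its centre
- nail_polish: nail polish bottle 28 mm across, 68 mm high, bystander; origin under its centre
- lipstick: gold lipstick 22 mm across, 72 mm high, standing, bystander; origin under its centre
Not all that is in view belongs to the job. Leave any orange or purple look-alike of the part that bears pin_head alone.

How it is judged:
By the outcome, as a careful person would: the job done as asked, in the order asked, and still so for the second after the job is handed in, with the robot touching nothing.
It also fails if it takes over 70 s, if anything falls off the work surface, if the arm or the gripper's body presses on something with over 40 N, if the wrist force passes 120 N, or if a joint passes its speed limit or range.

### The arm

A 7-joint arm with a two-finger parallel gripper is mounted at the origin on the work surface. World frame = base frame: x ahead of the robot, y to its left, z up, the work surface at z = 0. Lengths are in m, angles in rad, forces in N, time in s.
With the tool pointing down it reaches from about 0.4 to 0.85 m from the base axis. Payload 10.4 kg.
Tool frame: the origin (TCP) lies at the very end of the fingers, on their centre line; the grasp point (between the pads) lies 19 mm behind it (grip_point_offset is the distance from the TCP to the grasp point, in m); y points along the fingers, x is the direction in which the jaws open and shut, and the axes are right-handed (so a half turn about y gives the same grasp; the last joint's range is limited). The gripper opens to 87 mm and grips with 3 to 60 N. Pads are 19 mm wide; open, the fingers measure 117 mm over their backs; the gripper's body (75 mm by 190 mm) begins 51 mm behind the grasp point.
Start: joints at [-1.316, 0.332, -0.065, 1.46, 0.022, 1.35, -0.088], TCP at [0.171, 0.601, 0.223] pointing down, gripper open.
Joint ranges: [-2.6, 2.6], [-0.5, 2.12], [-1.47, 1.34], [0.16, 2.42], [-1.27, 4.41], [0.06, 2.06], [-2.6, 2.6]. Speed limits (rad/s): [2.22, 2.22, 2.79, 2.79, 3.14, 3.14, 3.14].

### API

Orientations are given as a rotation vector (axis times angle).
In Python, from plant import observe, snapshot, hand_in, grip_point_offset gives the robot as it stands. The module is installed in compiled form; this text tells all that it offers.
- The arm moves only by the tool drive_tool, never from a script. Its argument "increments" is a list of rows, each an object of numbers: "ax", "ay", "az": the turn, a rotation vector about the tool's x, y, z in rad; "tx", "ty", "tz": the shift along the tool's x, y, z in m; "gripper": the gripper command: -1 is shut, 1 is fully open, values between are in proportion. A call has 1 to 12 rows; each row shifts and turns the pose as measured when the row begins, along the tool's axes as they then stand; what a row does not reach is not made up. A row lasts 1/8 s, in which the tool goes at most 62.5 mm and 10.7 degrees, less where a joint would pass 70% of its speed; a pose out of reach is approached as far as the arm can. A call is refused whole if a number of a shift passes 0.0625 or a number of a turn 0.188, either way. A call with a gripper value outside its range is refused whole. The fingers move at their own pace and stop on an object; "grip_force" is the grip in N (left out, the last holds). Time passes only in rows, so rows that do not move let the fingers close. It gives the time, the measured TCP pose, the force and the opening at its end, in the units of the state.
- observe(): the state, without advancing time (a new reading comes with each control period).
- snapshot(name): name is "side" or "top" or "wrist"; returns a dict with "color" (400x640x3 uint8, red, green, blue), "mtx" (3x3 intrinsics, pixels), "rvec" (rotation vector, rad) and "tvec" (3), from world to camera coordinates, as OpenCV has them. Camera axes: x right, y down, z forward; pixel columns grow to the right and rows downward; lengths in m; the calibration is good to about 2 mm. A picture is of the moment at which its call begins. There is no depth.
- hand_in(): hands the job in, once; it reports no verdict.
The state is a dict: "clock": time; "q": joint angles; "joint_vel": joint speeds; "joint_torque": joint torques, N m; "position": TCP position; "orientation": TCP orientation; "contact_force": force on the tool from outside, world axes, zero at the start; "torque": the same for the moment, N m; "opening": finger opening in m.
Only numpy, scipy, OpenCV 4.12 (cv2) and the standard library are available. Lean on these libraries where they do the work, as an engineer would, in place of code of your own. Each camera call takes 0.05 s, during which the arm holds its last target. There are 200 camera calls.

## Working session

There is one attempt and no reset: what is moved stays moved. The work goes in short steps, Python scripts to look and compute and a tool call to move; the robot and the scene stay as the last step left them, time stands still between calls to the robot, and variables do not carry over. Pictures are saved under pics/ and viewed, about 8 in all and at most 12, crops included, and the job is handed in when it is done.

Besides the shell and the picture viewer there is one more tool, called after "Request:" as a command line: name --argument value ..., lists and objects as JSON in quotes. drive_tool: Moves the arm, as the interface text tells. Its arguments: {"type":"object","properties":{"increments":{"type":"array","items":{"type":"object","properties":{"ax":{"type":"number"},"ay":{"type":"number"},"az":{"type":"number"},"tx":{"type":"number"},"ty":{"type":"number"},"tz":{"type":"number"},"gripper":{"type":"number"}}}},"grip_force":{"type":"number"}},"required":["increments"]}

```bash
mkdir -p pics
cat > h.py <<'E'
import numpy as np, cv2
from plant import observe, snapshot
from scipy.spatial.transform import Rotation as R
def snap(n,f=None):
    s=snapshot(n)
    if f: cv2.imwrite('pics/'+f,s['color'][:,:,::-1])
    return s
def ray(s,u,v,z):
    M=R.from_rotvec(np.ravel(s['rvec'])).as_matrix(); c=-M.T@np.ravel(s['tvec'])
    d=M.T@np.linalg.solve(s['mtx'],[u,v,1.]); return c+d*(z-c[2])/d[2]
def proj(s,P):
    return cv2.projectPoints(np.array(P,float).reshape(-1,3),s['rvec'],s['tvec'],s['mtx'],None)[0].reshape(-1,2)
def st():
    o=observe(); M=R.from_rotvec(o['orientation']).as_matrix()
    print('t',round(o['clock'],2),'p',np.round(o['position'],4),'F',np.round(o['contact_force'],2),'T',np.round(o['torque'],2),'open',round(o['opening'],4)); print(np.round(M,3)); return o,M
E
python3 - <<'E'
from h import *
import pickle
S={n:snap(n) for n in('top','side','wrist')}
pickle.dump(S,open('s0.pkl','wb'))
cv2.imwrite('pics/a.png',S['top']['color'][:,:,::-1]);cv2.imwrite('pics/b.png',S['side']['color'][:,:,::-1])
st()
import plant;print(plant.grip_point_offset)
for n in S:
    s=S[n];M=cv2.Rodrigues(np.array(s['rvec']))[0];print(n,-M.T@np.ravel(s['tvec']),M[2],s['mtx'][0])
E
```

```text
t 0.15 p [0.1713 0.6008 0.222 ] F [ 0.19 -0.72 -0.03] T [0.02 0.03 0.  ] open 0.087
[[ 0.274 -0.    -0.962]
 [ 0.962 -0.001  0.274]
 [-0.001 -1.    -0.   ]]
0.0187
top [ 0.50434211 -0.00627953  1.22551912] [ 0.07768642 -0.01045297 -0.99692304] [377.37702022   0.         318.36701447]
side [-0.01606229 -0.59539222  0.81634153] [ 0.53406214  0.55068563 -0.64150055] [384.13581138   0.         327.33292254]
wrist [0.09721433 0.62068533 0.38356898] [ 0.26777794 -0.07851469 -0.96027622] [304.71262457   0.         320.41298582]
```

View pics/a.png

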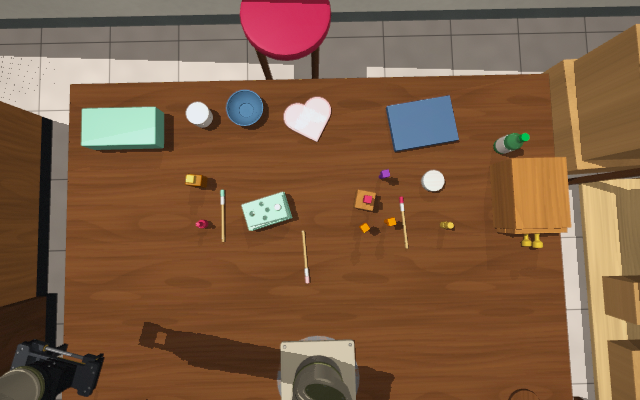

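View pics/b.png

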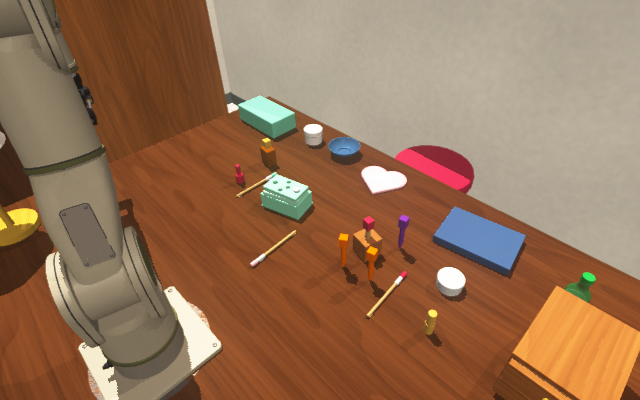

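The pink head stands in the rest at top (368,200) and side (369,222). The look-alikes are orange at top (365,228) and (392,222), and purple at (385,174). Only the pink one is in the wooden rest, so it is the target. I'll confirm that in an enlarged crop and measure it.

Run:
```python
from h import *
import pickle
S=pickle.load(open('s0.pkl','rb'))
t=S['top']['color'];
a=cv2.resize(t[165:240,335:410],(450,450),interpolation=cv2.INTER_CUBIC)
b=cv2.resize(t[185:240,235:300],(350,296),interpolation=cv2.INTER_CUBIC)
c=np.zeros((450,800,3),np.uint8);c[:,:450]=a;c[:296,450:]=b
cv2.imwrite('pics/c.png',c[:,:,::-1])
def blob(s,box,lo,hi):
    x0,y0,x1,y1=box;h=cv2.cvtColor(s['color'][y0:y1,x0:x1],cv2.COLOR_RGB2HSV);m=cv2.inRange(h,lo,hi)
    n,l,stt,ce=cv2.connectedComponentsWithStats(m);i=1+np.argmax(stt[1:,4]);ys,xs=np.where(l==i)
    r=cv2.minAreaRect(np.c_[xs+x0,ys+y0].astype(np.float32));print(n-1,stt[i],ce[i]+[x0,y0],r);return r,ce[i]+[x0,y0]
T,D=S['top'],S['side']
print('pink');r,c=blob(T,(350,185,382,215),(160,100,60),(179,255,255));print(ray(T,*c,.12))
r,c=blob(D,(355,210,385,235),(160,100,60),(179,255,255));print(ray(D,*c,.108))
print('mint');r,c=blob(T,(235,185,300,240),(60,30,80),(90,255,255));
for q in cv2.boxPoints(r):print(q,ray(T,*q,.073))
for z in(.123,):
  for u,v in((365,228),(392,222),(385,174)):print('alike',ray(T,u,v,z))
print('post',ray(T,278,208,.08))
```

```text
pink
1 [13 10  9  8 58] [367.13793103 198.77586207] ((367.0, 198.5), (7.0, 8.0), 90.0)
[ 0.55351595 -0.16012359  0.12      ]
1 [  8   6  11  15 121] [368.33057851 223.15702479] ((368.0, 223.0), (14.0, 10.0), 90.0)
[ 0.55450309 -0.15762643  0.108     ]
mint
1 [   7    7   50   39 1161] [266.3875969 210.9870801] ((266.5151062011719, 211.0478515625), (27.4029541015625, 44.41687774658203), 72.47443389892578)
[241.21158 204.67001] [0.54718588 0.21801652 0.073     ]
[283.56674 191.29471] [0.58484751 0.0883483  0.073     ]
[291.81863 217.42569] [0.50455261 0.06470655 0.073     ]
[249.46347 230.801  ] [0.46738201 0.1937915  0.073     ]
alike [ 0.46850892 -0.15047589  0.123     ]
alike [ 0.48388485 -0.2298345   0.123     ]
alike [ 0.62500358 -0.21489845  0.123     ]
post [0.53406495 0.10553473 0.08      ]
```

View pics/c.png

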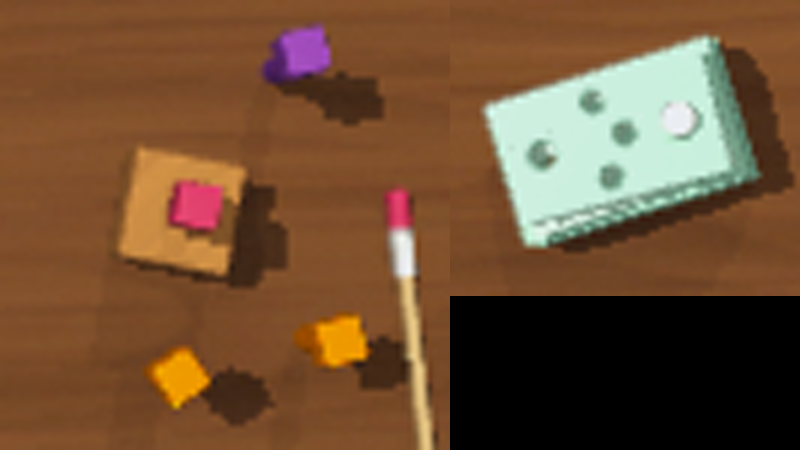

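The crop confirms that the pink head is the one in the square rest; the orange and purple pins stand free. In the holder the white post is at about (278,207) and the pin hole at about (252,214). Next I fly over the holder for a close look.

Request:
drive_tool --increments '[{"tx": -0.03, "tz": -0.045}, {"tx": -0.03, "tz": -0.045}, {"tx": -0.03, "tz": -0.045}, {"tx": -0.03, "tz": -0.045}, {"tx": -0.03, "tz": -0.045}, {"tx": -0.03, "tz": -0.045}, {"tx": -0.03, "tz": -0.045}, {"tx": -0.03, "tz": -0.045}, {"tx": -0.03, "tz": -0.045}, {"tx": -0.03, "tz": -0.045}, {}]'

```text
$.increments[0]: bad value
```

Run:
```python
from h import *
import pickle
st(); s=snap('wrist','d.png');pickle.dump(s,open('d.pkl','wb'))
print(proj(s,[[.535,.105,.08],[.51,.18,.073]]))
```

```text
t 0.15 p [0.1713 0.6008 0.222 ] F [ 0.19 -0.72 -0.03] T [0.02 0.03 0.  ] open 0.087
[[ 0.274 -0.    -0.962]
 [ 0.962 -0.001  0.274]
 [-0.001 -1.    -0.   ]]
[[ 65.95568693 507.05994789]
 [107.4534641  480.36344205]]
```

View pics/d.png

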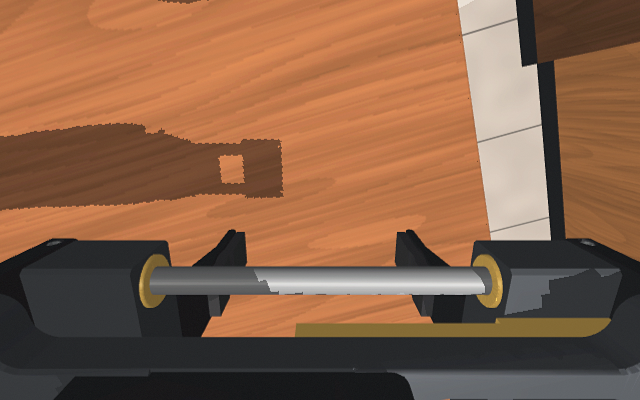

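The move was refused: every row needs all keys. The picture shows only bare table and the fingers. I'll resend the move with complete rows.

Request:
drive_tool --increments '[{"ax": 0, "ay": 0, "az": 0, "tx": -0.03, "ty": 0, "tz": -0.045, "gripper": 1}, {"ax": 0, "ay": 0, "az": 0, "tx": -0.03, "ty": 0, "tz": -0.045, "gripper": 1}, {"ax": 0, "ay": 0, "az": 0, "tx": -0.03, "ty": 0, "tz": -0.045, "gripper": 1}, {"ax": 0, "ay": 0, "az": 0, "tx": -0.03, "ty": 0, "tz": -0.045, "gripper": 1}, {"ax": 0, "ay": 0, "az": 0, "tx": -0.03, "ty": 0, "tz": -0.045, "gripper": 1}, {"ax": 0, "ay": 0, "az": 0, "tx": -0.03, "ty": 0, "tz": -0.045, "gripper": 1}, {"ax": 0, "ay": 0, "az": 0, "tx": -0.03, "ty": 0, "tz": -0.045, "gripper": 1}, {"ax": 0, "ay": 0, "az": 0, "tx": -0.03, "ty": 0, "tz": -0.045, "gripper": 1}, {"ax": 0, "ay": 0, "az": 0, "tx": -0.03, "ty": 0, "tz": -0.045, "gripper": 1}, {"ax": 0, "ay": 0, "az": 0, "tx": 0, "ty": 0, "tz": 0, "gripper": 1}]'

```text
clock: 1.45
position: [0.4954, 0.2176, 0.2205]
orientation: [-1.328, -1.002, 1.005]
contact_force: [-0.5, 1.8, 0.0]
opening: 0.0871
```

Run:
```python
from h import *
o,M=st(); s=snap('wrist')
print(proj(s,[[.535,.105,.08],[.51,.18,.073],o['position'],o['position']+[0,0,-.1]]))
```

```text
t 1.45 p [0.4954 0.2176 0.2205] F [-0.47  1.77  0.05] T [ 0.01  0.04 -0.  ] open 0.0871
[[ 0.273 -0.001 -0.962]
 [ 0.962 -0.002  0.273]
 [-0.002 -1.     0.   ]]
[[232.38786384 249.30833043]
 [292.00886254 208.36545008]
 [322.91258484 247.52618043]
 [322.32468739 199.066203  ]]
```

Request:
drive_tool --increments '[{"ax": 0, "ay": 0, "az": 0, "tx": -0.025, "ty": 0, "tz": 0.03, "gripper": 1}, {"ax": 0, "ay": 0, "az": 0, "tx": -0.025, "ty": 0, "tz": 0.03, "gripper": 1}, {"ax": 0, "ay": 0, "az": 0, "tx": 0, "ty": 0, "tz": 0, "gripper": 1}, {"ax": 0, "ay": 0, "az": 0, "tx": 0, "ty": 0, "tz": 0, "gripper": 1}]'

```text
clock: 2.0
position: [0.4183, 0.1917, 0.2199]
orientation: [-1.322, -1.009, 1.013]
contact_force: [0.5, -0.6, 0.2]
opening: 0.0873
```

Run:
```python
from h import *
import pickle
o,M=st(); s=snap('wrist','e.png');pickle.dump(s,open('e.pkl','wb'))
print(proj(s,[[.535,.105,.08],[.51,.18,.073],o['position'],o['position']+[0,0,-.1]]))
```

```text
t 2.0 p [0.4183 0.1917 0.2199] F [ 0.54 -0.65  0.16] T [ 0.02 -0.01 -0.02] open 0.0873
[[ 0.263 -0.003 -0.965]
 [ 0.965 -0.001  0.263]
 [-0.001 -1.     0.002]]
[[275.68395382 303.05208864]
 [333.37367917 265.62987882]
 [322.90066274 247.52542661]
 [322.2422654  199.28427476]]
```

View pics/e.png

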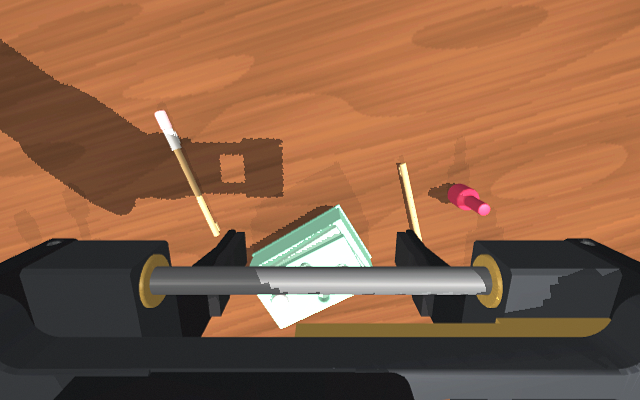

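The mint holder is at about (310,270), partly hidden by the gripper, and image-up points towards the robot. I need to look from further out.

Request:
drive_tool --increments '[{"ax": 0, "ay": 0, "az": 0, "tx": 0, "ty": 0, "tz": -0.047, "gripper": 1}, {"ax": 0, "ay": 0, "az": 0, "tx": 0, "ty": 0, "tz": -0.047, "gripper": 1}, {"ax": 0, "ay": 0, "az": 0, "tx": 0, "ty": 0, "tz": -0.047, "gripper": 1}, {"ax": 0, "ay": 0, "az": 0, "tx": 0, "ty": 0, "tz": -0.047, "gripper": 1}, {"ax": 0, "ay": 0, "az": 0, "tx": 0, "ty": 0, "tz": 0, "gripper": 1}, {"ax": 0, "ay": 0, "az": 0, "tx": 0, "ty": 0, "tz": 0, "gripper": 1}]'

```text
clock: 2.8
position: [0.6073, 0.1462, 0.2165]
orientation: [-1.321, -1.013, 1.021]
contact_force: [-0.3, 0.9, 0.2]
opening: 0.0873
```

Run:
```python
from h import *
import pickle
o,M=st(); s=snap('wrist');pickle.dump(s,open('e.pkl','wb'))
c=np.r_[proj(s,[[.525,.14,.073]])[0]].astype(int);print(c)
x0,y0=max(0,c[0]-100),max(0,c[1]-75)
cr=s['color'][y0:y0+150,x0:x0+200];print(x0,y0,cr.shape)
cv2.imwrite('pics/f.png',cv2.resize(cr,None,fx=4,fy=4,interpolation=cv2.INTER_CUBIC)[:,:,::-1])
```

```text
t 2.8 p [0.6073 0.1462 0.2165] F [-0.32  0.88  0.25] T [0.01 0.03 0.  ] open 0.0873
[[ 0.255 -0.004 -0.967]
 [ 0.967 -0.003  0.255]
 [-0.004 -1.     0.003]]
[294 108]
194 33 (150, 200, 3)
```

View pics/f.png

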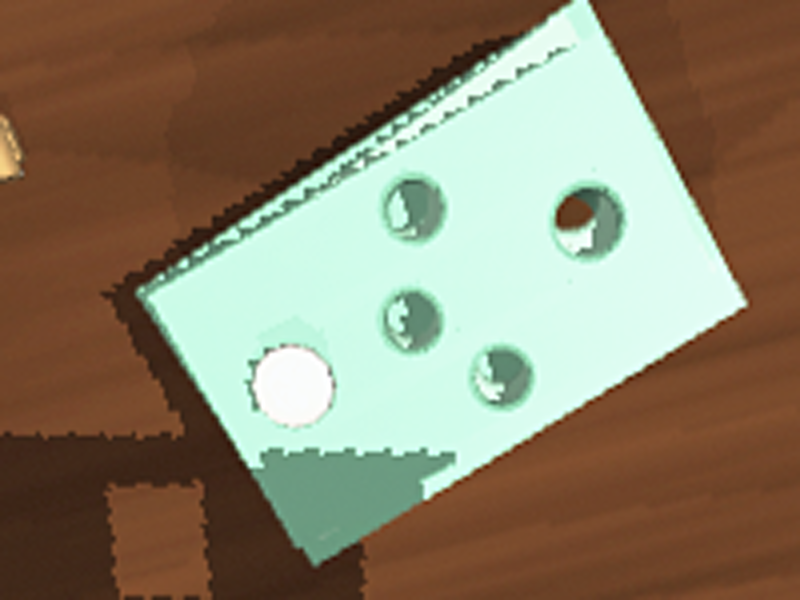

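The post head is at crop (293,385), which is full-frame (267.3,129.3). The upper tier hole is at crop (590,220), which is (341.5,88).

Run:
```python
from h import *
import pickle
s=pickle.load(open('e.pkl','rb'))
p=ray(s,267.25,129.25,.08);h=ray(s,341.5,88,.073);print(p,h,np.linalg.norm((h-p)[:2]))
a=ray(s,194+745/4,33+303/4,.073);b=ray(s,194+590/4,33+0,.073);print('base edge? corners',a,b,a-b)
c=ray(s,194+318/4,33+565/4,.073);print(c,np.linalg.norm(a-c),np.linalg.norm(a-b))
d=(h-p)[:2];th=np.arctan2(d[1],d[0]);print('tier ang',np.degrees(th))
e=(a-c)[:2];print('edge ang',np.degrees(np.arctan2(e[1],e[0])))
for off in(.003,.00375,.0045):
    t=th+off/.08   # upper tier turned towards +x (clockwise seen from above); base is ccw of it
    print('base hole',p[:2]+.08*np.r_[np.cos(t),np.sin(t)])
T=pickle.load(open('s0.pkl','rb'))['top']
print('top: ',ray(T,277.7,207.1,.08),ray(T,251.7,213.6,.073))
```

```text
[0.53645942 0.11010169 0.08      ] [0.51813407 0.18817176 0.073     ] 0.08019198316141324
base edge? corners [0.54592136 0.21969812 0.073     ] [0.4727016  0.19926244 0.073     ] [0.07321976 0.02043569 0.        ]
[0.58098644 0.10142154 0.073     ] 0.12336494594288043 0.07601809022780949
tier ang 103.20986742173058
edge ang 106.51334356602473
base hole [0.51527086 0.18724471]
base hole [0.51454858 0.18704268]
base hole [0.51382823 0.18683388]
top:  [0.53681083 0.10639647 0.08      ] [0.51923427 0.18642502 0.073     ]
```

Request:
drive_tool --increments '[{"ax": 0, "ay": 0, "az": 0, "tx": -0.045, "ty": 0, "tz": -0.018, "gripper": 1}, {"ax": 0, "ay": 0, "az": 0, "tx": -0.045, "ty": 0, "tz": -0.018, "gripper": 1}, {"ax": 0, "ay": 0, "az": 0, "tx": -0.045, "ty": 0, "tz": -0.018, "gripper": 1}, {"ax": 0, "ay": 0, "az": 0, "tx": -0.045, "ty": 0, "tz": -0.018, "gripper": 1}, {"ax": 0, "ay": 0, "az": 0, "tx": -0.045, "ty": 0, "tz": -0.018, "gripper": 1}, {"ax": 0, "ay": 0, "az": 0, "tx": -0.045, "ty": 0, "tz": -0.018, "gripper": 1}, {"ax": 0, "ay": 0, "az": 0, "tx": 0, "ty": 0, "tz": 0, "gripper": 1}, {"ax": 0, "ay": 0, "az": 0, "tx": 0, "ty": 0, "tz": 0, "gripper": 1}]'

```text
clock: 3.85
position: [0.642, -0.1404, 0.2193]
orientation: [-1.312, -1.029, 1.025]
contact_force: [-0.3, 0.5, -0.2]
opening: 0.0868
```

Run:
```python
from h import *
import pickle
o,M=st(); s=snap('wrist');pickle.dump(s,open('g.pkl','wb'))
c=proj(s,[[.554,-.159,.123]])[0].astype(int);print(c)
x0,y0=max(0,c[0]-100),max(0,c[1]-75)
cr=s['color'][y0:y0+150,x0:x0+200];print(x0,y0,cr.shape)
cv2.imwrite('pics/g.png',cv2.resize(cr,None,fx=4,fy=4,interpolation=cv2.INTER_CUBIC)[:,:,::-1])
```

```text
t 3.85 p [ 0.642  -0.1404  0.2193] F [-0.29  0.51 -0.2 ] T [0.04 0.07 0.05] open 0.0868
[[ 0.242 -0.    -0.97 ]
 [ 0.97   0.004  0.242]
 [ 0.003 -1.     0.001]]
[273 104]
173 29 (150, 200, 3)
```

View pics/g.png

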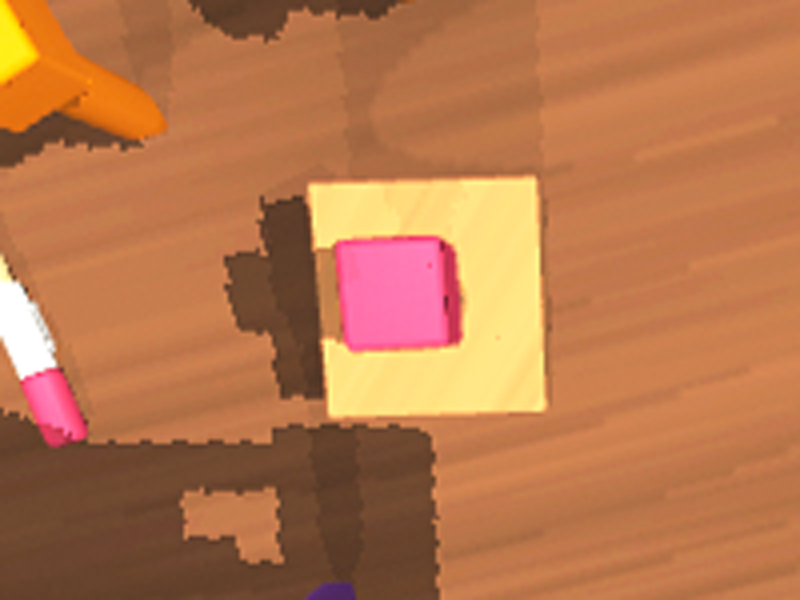

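The pink head's top face has corners at about crop (337,242), (440,238), (448,346) and (348,350). It is nearly square to the tool.

Run:
```python
from h import *
import pickle
s=pickle.load(open('g.pkl','rb'))
o,M=st()
C=np.array([ray(s,173+x/4,29+y/4,.123) for x,y in((337,242),(440,238),(448,346),(348,350))])
c=C.mean(0);print(C.round(4),c)
R2=np.array([ray(s,173+x/4,29+y/4,.060) for x,y in((309,184),(537,177),(546,410),(329,416))]);print('rest',R2.mean(0))
for a,b in((0,1),(3,2),(0,3),(1,2)):
    d=C[b]-C[a];print(np.linalg.norm(d),np.degrees(np.arctan2(d[1],d[0])))
for a,b in((0,1),(3,2)):
    d=R2[b]-R2[a];print('r',np.linalg.norm(d),np.degrees(np.arctan2(d[1],d[0])))
print('tool x ang',np.degrees(np.arctan2(M[1,0],M[0,0])))
for P in (c,R2.mean(0)):
    d=P-o['position'];d[2]=0;print('shift tool',M.T@d)
```

```text
t 3.9 p [ 0.6419 -0.1409  0.2193] F [-0.36  1.15 -0.34] T [-0.05  0.    0.01] open 0.0872
[[ 0.242 -0.    -0.97 ]
 [ 0.97   0.003  0.242]
 [ 0.003 -1.     0.001]]
[[ 0.5398 -0.1681  0.123 ]
 [ 0.544  -0.148   0.123 ]
 [ 0.5644 -0.1521  0.123 ]
 [ 0.5602 -0.1722  0.123 ]] [ 0.55212533 -0.16009426  0.123     ]
rest [ 0.55186648 -0.16028021  0.06      ]
0.020601274429760393 78.09197195384306
0.020478618745018877 78.19384975320101
0.02085946839477617 -11.131291065527343
0.02082175397341025 -11.467507680305163
r 0.055979034581949326 77.63987786226924
r 0.05603446116587643 77.52782274858008
tool x ang 75.9837427890086
shift tool [-4.03973426e-02 -3.33193612e-05  8.23942082e-02]
shift tool [-4.06404485e-02 -3.38122877e-05  8.26003163e-02]
```

Request:
drive_tool --increments '[{"ax": 0, "ay": -0.035, "az": 0, "tx": -0.02, "ty": 0, "tz": 0.041, "gripper": 0.3}, {"ax": 0, "ay": 0, "az": 0, "tx": -0.02, "ty": 0, "tz": 0.041, "gripper": 0.3}, {"ax": 0, "ay": 0, "az": 0, "tx": 0, "ty": 0, "tz": 0, "gripper": 0.3}, {"ax": 0, "ay": 0, "az": 0, "tx": 0, "ty": 0, "tz": 0, "gripper": 0.3}]'

```text
clock: 4.4
position: [0.5516, -0.1549, 0.219]
orientation: [-1.292, -1.065, 1.058]
contact_force: [0.7, 0.8, 0.2]
opening: 0.059
```

```bash
cat >> h.py <<'E'
def to(x,y,z=None,yaw=None):
    o,M=st(); p=o['position']; d=np.r_[x-p[0],y-p[1],0 if z is None else z-p[2]]
    print('tool shift',np.round(M.T@d,4),'yaw',round(float(np.degrees(np.arctan2(M[1,0],M[0,0]))),2),'tilt fix',np.round(M.T@np.cross(M[:,1],[0,0,-1]),4))
E
python3 -c "
from h import *
to(.552,-.1602,.089)"
```

```text
t 4.4 p [ 0.5516 -0.1549  0.219 ] F [0.65 0.82 0.2 ] T [-0.07  0.02  0.01] open 0.059
[[ 0.197  0.    -0.98 ]
 [ 0.98   0.005  0.197]
 [ 0.005 -1.     0.001]]
tool shift [-0.0058  0.13   -0.0015] yaw 78.65 tilt fix [-0.0006  0.      0.0054]
```

Request:
drive_tool --increments '[{"ax": 0, "ay": 0, "az": 0.005, "tx": -0.0055, "ty": 0.03, "tz": -0.0015, "gripper": 0.3}, {"ax": 0, "ay": 0, "az": 0, "tx": 0, "ty": 0.03, "tz": 0, "gripper": 0.3}, {"ax": 0, "ay": 0, "az": 0, "tx": 0, "ty": 0, "tz": 0, "gripper": 0.3}]'

```text
clock: 4.78
position: [0.5553, -0.1569, 0.1583]
orientation: [-1.295, -1.068, 1.065]
contact_force: [0.2, -0.6, 1.2]
opening: 0.0565
```

```bash
python3 -c "
from h import *
to(.552,-.1602,.089)"
```

```text
t 4.78 p [ 0.5553 -0.1569  0.1583] F [ 0.24 -0.61  1.16] T [-0.01  0.02  0.01] open 0.0565
[[ 0.191  0.002 -0.982]
 [ 0.982  0.     0.191]
 [ 0.001 -1.    -0.002]]
tool shift [-0.0039  0.0693  0.0027] yaw 78.98 tilt fix [0.0016 0.     0.0008]
```

Request:
drive_tool --increments '[{"ax": 0, "ay": 0.01, "az": 0, "tx": -0.004, "ty": 0, "tz": 0.003, "gripper": 0.3}, {"ax": 0, "ay": 0, "az": 0, "tx": 0, "ty": 0.023, "tz": 0, "gripper": 0.3}, {"ax": 0, "ay": 0, "az": 0, "tx": 0, "ty": 0.023, "tz": 0, "gripper": 0.3}, {"ax": 0, "ay": 0, "az": 0, "tx": 0, "ty": 0.023, "tz": 0, "gripper": 0.3}, {"ax": 0, "ay": 0, "az": 0, "tx": 0, "ty": 0, "tz": 0, "gripper": 0.3}]'

```text
clock: 5.4
position: [0.5563, -0.1606, 0.0945]
orientation: [-1.306, -1.066, 1.054]
contact_force: [-0.2, -0.0, 0.7]
opening: 0.0565
```

```bash
python3 -c "
from h import *
to(.552,-.1602,.089)"
```

```text
t 5.4 p [ 0.5563 -0.1606  0.0945] F [-0.25 -0.    0.71] T [0.01 0.05 0.02] open 0.0565
[[ 0.201  0.011 -0.98 ]
 [ 0.98  -0.001  0.201]
 [ 0.001 -1.    -0.01 ]]
tool shift [-0.0004  0.0054  0.0044] yaw 78.42 tilt fix [0.0105 0.     0.0012]
```

Request:
drive_tool --increments '[{"ax": 0.01, "ay": 0, "az": 0.001, "tx": 0, "ty": 0.004, "tz": 0.004, "gripper": 0.3}, {"ax": 0, "ay": 0, "az": 0, "tx": 0, "ty": 0, "tz": 0, "gripper": 0.3}]'

```text
clock: 5.65
position: [0.5536, -0.1602, 0.093]
orientation: [-1.3, -1.061, 1.057]
contact_force: [-1.4, -0.4, 1.0]
opening: 0.0567
```

```bash
python3 -c "
from h import *
to(.552,-.1602,.089)"
```

```text
t 5.65 p [ 0.5536 -0.1602  0.093 ] F [-1.38 -0.44  1.04] T [-0.    0.01 -0.06] open 0.0567
[[ 0.201  0.003 -0.98 ]
 [ 0.98  -0.     0.201]
 [ 0.    -1.    -0.003]]
tool shift [-0.0003  0.004   0.0016] yaw 78.4 tilt fix [0.0031 0.     0.0004]
```

Request:
drive_tool --grip_force 45 --increments '[{"ax": 0.003, "ay": 0, "az": 0, "tx": 0, "ty": 0.003, "tz": 0.0015, "gripper": 0.3}, {"ax": 0, "ay": 0, "az": 0, "tx": 0, "ty": 0, "tz": 0, "gripper": -1}, {"ax": 0, "ay": 0, "az": 0, "tx": 0, "ty": 0, "tz": 0, "gripper": -1}, {"ax": 0, "ay": 0, "az": 0, "tx": 0, "ty": 0, "tz": 0, "gripper": -1}, {"ax": 0, "ay": 0, "az": 0, "tx": 0, "ty": 0, "tz": 0, "gripper": -1}, {"ax": 0, "ay": 0, "az": 0, "tx": 0, "ty": 0, "tz": 0, "gripper": -1}]'

```text
clock: 6.4
position: [0.5529, -0.1601, 0.0913]
orientation: [-1.3, -1.061, 1.057]
contact_force: [0.8, -0.1, -0.4]
opening: 0.0214
```

```bash
python3 -c "
from h import *
to(.552,-.1602,.089)"
```

```text
t 6.4 p [ 0.5529 -0.1601  0.0913] F [ 0.76 -0.09 -0.44] T [ 0.01 -0.01 -0.01] open 0.0214
[[ 0.201  0.002 -0.98 ]
 [ 0.98   0.     0.201]
 [ 0.001 -1.    -0.002]]
tool shift [-0.0003  0.0023  0.0009] yaw 78.4 tilt fix [0.0022 0.     0.0007]
```

Request:
drive_tool --increments '[{"ax": 0, "ay": 0, "az": 0, "tx": 0, "ty": -0.012, "tz": 0, "gripper": -1}, {"ax": 0, "ay": 0, "az": 0, "tx": 0, "ty": -0.012, "tz": 0, "gripper": -1}, {"ax": 0, "ay": 0, "az": 0, "tx": 0, "ty": -0.012, "tz": 0, "gripper": -1}]'

```text
clock: 6.78
position: [0.5526, -0.1601, 0.1293]
orientation: [-1.299, -1.06, 1.058]
contact_force: [1.0, -0.2, -0.5]
opening: 0.0215
```

```bash
python3 -c "
from h import *
to(.552,-.1602,.225)"
```

```text
t 6.78 p [ 0.5526 -0.1601  0.1293] F [ 1.05 -0.16 -0.45] T [ 0.02 -0.02  0.06] open 0.0215
[[ 0.201  0.001 -0.98 ]
 [ 0.98   0.     0.201]
 [ 0.    -1.    -0.001]]
tool shift [-0.0002 -0.0957  0.0004] yaw 78.39 tilt fix [0.0014 0.     0.0004]
```

Request:
drive_tool --increments '[{"ax": 0, "ay": 0, "az": 0, "tx": 0, "ty": -0.02, "tz": 0, "gripper": -1}, {"ax": 0, "ay": 0, "az": 0, "tx": 0, "ty": -0.03, "tz": 0, "gripper": -1}, {"ax": 0, "ay": 0, "az": 0, "tx": 0, "ty": -0.04, "tz": 0, "gripper": -1}, {"ax": 0, "ay": 0, "az": 0, "tx": 0.041, "ty": 0, "tz": 0.013, "gripper": -1}, {"ax": 0, "ay": 0, "az": 0, "tx": 0.041, "ty": 0, "tz": 0.013, "gripper": -1}, {"ax": 0, "ay": 0, "az": 0, "tx": 0.041, "ty": 0, "tz": 0.013, "gripper": -1}, {"ax": 0, "ay": 0, "az": 0, "tx": 0.041, "ty": 0, "tz": 0.013, "gripper": -1}, {"ax": 0, "ay": 0, "az": 0, "tx": 0.041, "ty": 0, "tz": 0.013, "gripper": -1}, {"ax": 0, "ay": 0, "az": 0, "tx": 0.041, "ty": 0, "tz": 0.013, "gripper": -1}, {"ax": 0, "ay": 0, "az": 0, "tx": 0.041, "ty": 0, "tz": 0.013, "gripper": -1}, {"ax": 0, "ay": 0, "az": 0, "tx": 0.03, "ty": 0, "tz": 0.01, "gripper": -1}, {"ax": 0, "ay": 0, "az": 0, "tx": 0, "ty": 0, "tz": 0, "gripper": -1}]'

```text
clock: 8.28
position: [0.5174, 0.1793, 0.2346]
orientation: [-1.307, -1.066, 1.047]
contact_force: [0.7, -0.5, -0.6]
opening: 0.0213
```

```bash
python3 -c "
from h import *
to(.5145,.187,.175)"
```

```text
t 8.28 p [0.5174 0.1793 0.2346] F [ 0.66 -0.53 -0.57] T [ 0.01  0.01 -0.06] open 0.0213
[[ 0.205  0.013 -0.979]
 [ 0.979  0.002  0.205]
 [ 0.004 -1.    -0.013]]
tool shift [0.0067 0.0596 0.0052] yaw 78.16 tilt fix [0.0126 0.     0.0044]
```

Request:
drive_tool --increments '[{"ax": 0.0125, "ay": 0, "az": 0.0045, "tx": 0.0065, "ty": 0, "tz": 0.005, "gripper": -1}, {"ax": 0, "ay": 0, "az": 0, "tx": 0, "ty": 0.02, "tz": 0, "gripper": -1}, {"ax": 0, "ay": 0, "az": 0, "tx": 0, "ty": 0.02, "tz": 0, "gripper": -1}, {"ax": 0, "ay": 0, "az": 0, "tx": 0, "ty": 0.018, "tz": 0, "gripper": -1}, {"ax": 0, "ay": 0, "az": 0, "tx": 0, "ty": 0, "tz": 0, "gripper": -1}]'

```text
clock: 8.9
position: [0.5148, 0.1837, 0.1771]
orientation: [-1.303, -1.051, 1.051]
contact_force: [0.4, -0.4, -0.5]
opening: 0.0218
```

```bash
python3 -c "
from h import *
to(.5145,.187,.175)"
```

```text
t 8.9 p [0.5148 0.1837 0.1771] F [ 0.43 -0.43 -0.47] T [-0.03  0.02 -0.05] open 0.0218
[[ 0.211  0.    -0.977]
 [ 0.977 -0.     0.211]
 [-0.    -1.    -0.   ]]
tool shift [0.0032 0.0021 0.001 ] yaw 77.82 tilt fix [ 0.0002  0.     -0.0003]
```

Request:
drive_tool --increments '[{"ax": 0, "ay": 0, "az": 0, "tx": 0.0032, "ty": 0, "tz": 0.001, "gripper": -1}, {"ax": 0, "ay": 0, "az": 0, "tx": 0, "ty": 0, "tz": 0, "gripper": -1}]'

```text
clock: 9.15
position: [0.5151, 0.1873, 0.1785]
orientation: [-1.303, -1.052, 1.05]
contact_force: [1.0, -1.5, -0.2]
opening: 0.0215
```

Run:
```python
from h import *
to(.5145,.187,.175)
s=snap('wrist');q=snap('side')
o=observe();p=o['position']
print(proj(s,[p+[0,0,-.0833],[.518,.188,.073]]),proj(q,[p+[0,0,-.0833],[.518,.188,.073]]))
c=proj(q,[[.518,.188,.09]])[0].astype(int)
a=cv2.resize(s['color'][100:300,220:420],(400,400),interpolation=cv2.INTER_CUBIC)
b=cv2.resize(q['color'][c[1]-40:c[1]+40,c[0]-40:c[0]+40],(400,400),interpolation=cv2.INTER_CUBIC)
print(c-40)
cv2.imwrite('pics/h.png',np.hstack([a,b])[:,:,::-1])
```

```text
t 9.15 p [0.5151 0.1873 0.1785] F [ 0.98 -1.48 -0.17] T [ 0.05 -0.03 -0.  ] open 0.0215
[[ 0.212  0.001 -0.977]
 [ 0.977  0.     0.212]
 [ 0.001 -1.    -0.001]]
tool shift [-0.0004  0.0035  0.0005] yaw 77.79 tilt fix [0.0013 0.     0.0008]
[[321.81032866 204.75969118]
 [323.53142045 200.13531193]] [[273.74499984 177.44075098]
 [274.99178594 182.49650631]]
[234 138]
```

View pics/h.png

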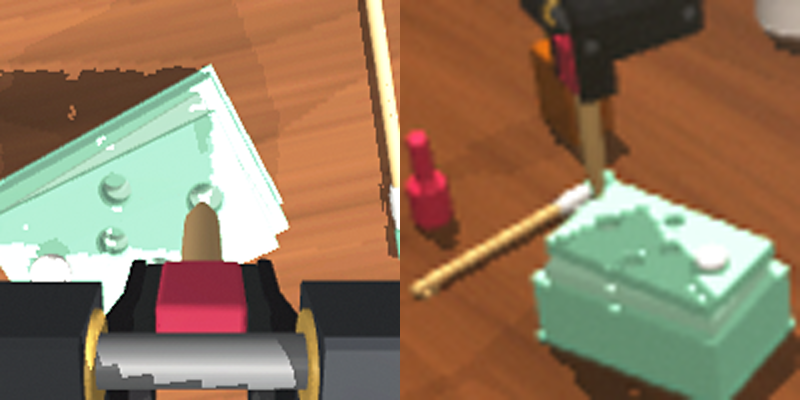

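The tip at wrist crop (203,208), pixel (321.5,204), matches the projection. The hole is centred at about pixel (322,199) and the side view shows the pin upright, so it is aligned well enough for the taper. I descend in small steps.

Request:
drive_tool --increments '[{"ax": 0.001, "ay": 0, "az": 0.001, "tx": 0, "ty": 0.012, "tz": 0, "gripper": -1}, {"ax": 0, "ay": 0, "az": 0, "tx": 0, "ty": 0.012, "tz": 0, "gripper": -1}, {"ax": 0, "ay": 0, "az": 0, "tx": 0, "ty": 0.003, "tz": 0, "gripper": -1}]'

```text
clock: 9.62
position: [0.5153, 0.1869, 0.1497]
orientation: [-1.303, -1.051, 1.05]
contact_force: [0.7, -0.4, 0.2]
opening: 0.0214
```

```bash
python3 -c "
from h import *
to(.5145,.187)"
```

```text
t 9.62 p [0.5153 0.1869 0.1497] F [ 0.68 -0.4   0.18] T [ 0.01 -0.13  0.06] open 0.0214
[[ 0.212  0.001 -0.977]
 [ 0.977 -0.     0.212]
 [-0.    -1.    -0.001]]
tool shift [-0.0001 -0.      0.0008] yaw 77.77 tilt fix [ 0.0008  0.     -0.    ]
```

Request:
drive_tool --increments '[{"ax": 0.001, "ay": 0, "az": 0, "tx": 0, "ty": 0.006, "tz": 0.0007, "gripper": -1}, {"ax": 0, "ay": 0, "az": 0, "tx": 0, "ty": 0.006, "tz": 0, "gripper": -1}]'

```text
clock: 9.88
position: [0.5157, 0.1874, 0.1377]
orientation: [-1.303, -1.052, 1.049]
contact_force: [2.0, 0.4, 2.5]
opening: 0.0215
```

Request:
drive_tool --increments '[{"ax": 0, "ay": 0, "az": 0, "tx": 0, "ty": 0.005, "tz": 0, "gripper": -1}, {"ax": 0, "ay": 0, "az": 0, "tx": 0, "ty": 0.005, "tz": 0, "gripper": -1}]'

```text
clock: 10.12
position: [0.5162, 0.1875, 0.1277]
orientation: [-1.304, -1.053, 1.048]
contact_force: [-0.3, -0.3, 3.7]
opening: 0.0217
```

```bash
python3 -c "
from h import *
to(.5145,.187)"
```

```text
t 10.12 p [0.5162 0.1875 0.1277] F [-0.33 -0.27  3.67] T [-0.12  0.05 -0.04] open 0.0217
[[ 0.212  0.003 -0.977]
 [ 0.977  0.001  0.212]
 [ 0.002 -1.    -0.003]]
tool shift [-0.0008 -0.      0.0016] yaw 77.76 tilt fix [0.0029 0.     0.002 ]
```

Request:
drive_tool --increments '[{"ax": 0.003, "ay": 0, "az": 0.002, "tx": -0.0005, "ty": 0.004, "tz": 0.001, "gripper": -1}, {"ax": 0, "ay": 0, "az": 0, "tx": 0, "ty": 0.004, "tz": 0, "gripper": -1}]'

```text
clock: 10.38
position: [0.5154, 0.1872, 0.1195]
orientation: [-1.303, -1.051, 1.05]
contact_force: [1.1, 0.3, 3.7]
opening: 0.0219
```

```bash
python3 -c "
from h import *
to(.5145,.187)"
```

```text
t 10.38 p [0.5154 0.1872 0.1195] F [1.09 0.26 3.75] T [-0.08 -0.17  0.  ] open 0.0219
[[ 0.212  0.    -0.977]
 [ 0.977  0.     0.212]
 [ 0.    -1.    -0.   ]]
tool shift [-0.0004 -0.      0.0008] yaw 77.75 tilt fix [0.0003 0.     0.0003]
```

Request:
drive_tool --increments '[{"ax": 0, "ay": 0, "az": 0, "tx": 0, "ty": 0.004, "tz": 0, "gripper": -1}, {"ax": 0, "ay": 0, "az": 0, "tx": 0, "ty": 0.003, "tz": 0, "gripper": -1}]'

```text
clock: 10.62
position: [0.5153, 0.1872, 0.112]
orientation: [-1.303, -1.051, 1.05]
contact_force: [-0.0, -0.3, 3.4]
opening: 0.0216
```

```bash
python3 -c "
from h import *
to(.5145,.187)"
```

```text
t 10.62 p [0.5153 0.1872 0.112 ] F [-0.02 -0.32  3.35] T [-0.1  -0.22  0.03] open 0.0216
[[ 0.212  0.    -0.977]
 [ 0.977  0.     0.212]
 [ 0.    -1.    -0.   ]]
tool shift [-0.0004 -0.      0.0007] yaw 77.75 tilt fix [0.0001 0.     0.0003]
```

Request:
drive_tool --increments '[{"ax": 0, "ay": 0, "az": 0, "tx": 0, "ty": 0.003, "tz": 0, "gripper": -1}, {"ax": 0, "ay": 0, "az": 0, "tx": 0, "ty": 0.003, "tz": 0, "gripper": -1}]'

```text
clock: 10.88
position: [0.5153, 0.1873, 0.1056]
orientation: [-1.303, -1.051, 1.05]
contact_force: [0.2, 0.5, 4.1]
opening: 0.0211
```

```bash
python3 -c "
from h import *
to(.5145,.187)"
```

```text
t 10.88 p [0.5153 0.1873 0.1056] F [0.2  0.51 4.13] T [-0.04 -0.15  0.03] open 0.0211
[[ 0.212  0.    -0.977]
 [ 0.977  0.     0.212]
 [ 0.    -1.    -0.   ]]
tool shift [-0.0004 -0.      0.0007] yaw 77.76 tilt fix [0.0002 0.     0.0003]
```

Sliding friction is about 4 N. The tip is now at about z = 0.022, so from here I feel for the plug in 1 mm rows.

Request:
drive_tool --increments '[{"ax": 0, "ay": 0, "az": 0, "tx": 0, "ty": 0.001, "tz": 0, "gripper": -1}, {"ax": 0, "ay": 0, "az": 0, "tx": 0, "ty": 0.001, "tz": 0, "gripper": -1}]'

```text
clock: 11.12
position: [0.5153, 0.1872, 0.1033]
orientation: [-1.303, -1.05, 1.05]
contact_force: [1.8, 0.4, 3.0]
opening: 0.0216
```

Request:
drive_tool --increments '[{"ax": 0, "ay": 0, "az": 0, "tx": 0, "ty": 0.001, "tz": 0, "gripper": -1}, {"ax": 0, "ay": 0, "az": 0, "tx": 0, "ty": 0.001, "tz": 0, "gripper": -1}]'

```text
clock: 11.38
position: [0.5153, 0.1873, 0.1012]
orientation: [-1.303, -1.051, 1.05]
contact_force: [1.2, -0.3, 2.5]
opening: 0.0214
```

Request:
drive_tool --increments '[{"ax": 0, "ay": 0, "az": 0, "tx": 0, "ty": 0.001, "tz": 0, "gripper": -1}, {"ax": 0, "ay": 0, "az": 0, "tx": 0, "ty": 0.001, "tz": 0, "gripper": -1}]'

```text
clock: 11.62
position: [0.5153, 0.1873, 0.0991]
orientation: [-1.303, -1.051, 1.05]
contact_force: [0.9, 0.7, 3.0]
opening: 0.0218
```

Request:
drive_tool --increments '[{"ax": 0, "ay": 0, "az": 0, "tx": 0, "ty": 0.001, "tz": 0, "gripper": -1}, {"ax": 0, "ay": 0, "az": 0, "tx": 0, "ty": 0.001, "tz": 0, "gripper": -1}]'

```text
clock: 11.88
position: [0.5153, 0.1873, 0.097]
orientation: [-1.303, -1.051, 1.05]
contact_force: [1.0, 1.3, 3.3]
opening: 0.0217
```

Request:
drive_tool --increments '[{"ax": 0, "ay": 0, "az": 0, "tx": 0, "ty": 0.001, "tz": 0, "gripper": -1}, {"ax": 0, "ay": 0, "az": 0, "tx": 0, "ty": 0.001, "tz": 0, "gripper": -1}]'

```text
clock: 12.12
position: [0.5156, 0.1874, 0.0958]
orientation: [-1.303, -1.051, 1.049]
contact_force: [-2.7, -2.0, 15.7]
opening: 0.0219
```

Request:
drive_tool --increments '[{"ax": 0, "ay": 0, "az": 0, "tx": 0, "ty": 0.001, "tz": 0, "gripper": -1}]'

```text
clock: 12.25
position: [0.5158, 0.1874, 0.0957]
orientation: [-1.303, -1.051, 1.049]
contact_force: [-4.0, -2.8, 14.9]
opening: 0.0216
```

```bash
python3 -c "
from h import *
to(.5145,.187)"
```

```text
t 12.25 p [0.5158 0.1874 0.0957] F [-4.02 -2.78 14.87] T [-0.62  0.97  0.02] open 0.0216
[[ 0.212  0.001 -0.977]
 [ 0.977  0.001  0.212]
 [ 0.001 -1.    -0.001]]
tool shift [-0.0006 -0.      0.0012] yaw 77.75 tilt fix [0.0008 0.     0.0012]
```

This is a rigid stop: tip depth is about 37.5 mm below the mouth and z no longer moves. I hold the press for about half a second at about 16 N.

Request:
drive_tool --increments '[{"ax": 0, "ay": 0, "az": 0, "tx": -0.0003, "ty": 0.001, "tz": 0.0005, "gripper": -1}, {"ax": 0, "ay": 0, "az": 0, "tx": 0, "ty": 0.001, "tz": 0, "gripper": -1}]'

```text
clock: 12.5
position: [0.5158, 0.1873, 0.0957]
orientation: [-1.303, -1.052, 1.048]
contact_force: [-3.2, -1.8, 14.4]
opening: 0.0216
```

Request:
drive_tool --increments '[{"ax": 0, "ay": 0, "az": 0, "tx": 0, "ty": 0.001, "tz": 0, "gripper": -1}, {"ax": 0, "ay": 0, "az": 0, "tx": 0, "ty": 0.001, "tz": 0, "gripper": -1}]'

```text
clock: 12.75
position: [0.5158, 0.1873, 0.0957]
orientation: [-1.302, -1.052, 1.047]
contact_force: [-4.1, -2.9, 15.2]
opening: 0.0216
```

Request:
drive_tool --increments '[{"ax": 0, "ay": 0, "az": 0, "tx": 0, "ty": 0.0012, "tz": 0, "gripper": -1}, {"ax": 0, "ay": 0, "az": 0, "tx": 0, "ty": 0.0012, "tz": 0, "gripper": -1}, {"ax": 0, "ay": 0, "az": 0, "tx": 0, "ty": 0.0012, "tz": 0, "gripper": -1}]'

```text
clock: 13.12
position: [0.5159, 0.1873, 0.0957]
orientation: [-1.301, -1.053, 1.046]
contact_force: [-4.6, -2.0, 17.2]
opening: 0.0214
```

Request:
drive_tool --increments '[{"ax": 0, "ay": 0, "az": 0, "tx": 0, "ty": 0, "tz": 0, "gripper": -1}, {"ax": 0, "ay": 0, "az": 0, "tx": 0, "ty": 0, "tz": 0, "gripper": -1}]'

```text
clock: 13.38
position: [0.5155, 0.1871, 0.096]
orientation: [-1.301, -1.052, 1.047]
contact_force: [1.1, 0.1, 3.8]
opening: 0.0214
```

```bash
python3 -c "
from h import *
to(.5145,.187)"
```

```text
t 13.38 p [0.5155 0.1871 0.096 ] F [1.11 0.12 3.84] T [-0.09 -0.01 -0.06] open 0.0214
[[ 0.213  0.001 -0.977]
 [ 0.977  0.004  0.213]
 [ 0.004 -1.    -0.   ]]
tool shift [-0.0003 -0.      0.001 ] yaw 77.71 tilt fix [0.0004 0.     0.0038]
```

Request:
drive_tool --increments '[{"ax": 0, "ay": 0, "az": 0, "tx": 0, "ty": 0.0005, "tz": 0, "gripper": -1}, {"ax": 0, "ay": 0, "az": 0, "tx": 0, "ty": 0, "tz": 0, "gripper": 0.3}, {"ax": 0, "ay": 0, "az": 0, "tx": 0, "ty": 0, "tz": 0, "gripper": 0.3}, {"ax": 0, "ay": 0, "az": 0, "tx": 0, "ty": 0, "tz": 0, "gripper": 0.3}, {"ax": 0, "ay": 0, "az": 0, "tx": 0, "ty": 0, "tz": 0, "gripper": 0.3}]'

```text
clock: 14.0
position: [0.5143, 0.1868, 0.0942]
orientation: [-1.3, -1.05, 1.049]
contact_force: [0.7, -0.0, 0.6]
opening: 0.0524
```

Request:
drive_tool --increments '[{"ax": 0, "ay": 0, "az": 0, "tx": 0, "ty": -0.02, "tz": 0, "gripper": 0.3}, {"ax": 0, "ay": 0, "az": 0, "tx": 0, "ty": -0.03, "tz": 0, "gripper": 0.3}, {"ax": 0, "ay": 0, "az": 0, "tx": 0, "ty": -0.04, "tz": 0, "gripper": 0.3}, {"ax": 0, "ay": 0, "az": 0, "tx": 0, "ty": -0.04, "tz": 0, "gripper": 0.3}, {"ax": 0, "ay": 0, "az": 0, "tx": 0, "ty": 0, "tz": -0.045, "gripper": 0.3}, {"ax": 0, "ay": 0, "az": 0, "tx": 0, "ty": 0, "tz": -0.045, "gripper": 0.3}, {"ax": 0, "ay": 0, "az": 0, "tx": 0, "ty": 0, "tz": 0, "gripper": 0.3}, {"ax": 0, "ay": 0, "az": 0, "tx": 0, "ty": 0, "tz": 0, "gripper": 0.3}]'

```text
clock: 15.0
position: [0.6035, 0.1677, 0.2271]
orientation: [-1.298, -1.05, 1.052]
contact_force: [-0.3, -0.5, 0.1]
opening: 0.0566
```

Run:
```python
from h import *
st()
s=snap('wrist');q=snap('side')
P=[[.5152,.1872,.127],[.5152,.1872,.073],[.5152,.1872,.112]]
print(proj(s,P),proj(q,P))
c=proj(q,P[1:2])[0].astype(int)-[0,10];d=proj(s,P)[0].astype(int);y0=max(0,d[1]-80);x0=d[0]-80
a=cv2.resize(s['color'][y0:y0+160,x0:x0+160],(400,400),interpolation=cv2.INTER_CUBIC)
b=cv2.resize(q['color'][c[1]-40:c[1]+40,c[0]-40:c[0]+40],(400,400),interpolation=cv2.INTER_CUBIC)
print(x0,y0,c-40)
cv2.imwrite('pics/i.png',np.hstack([a,b])[:,:,::-1])
cv2.imwrite('pics/j.png',q['color'][:,:,::-1])
```

```text
t 15.0 p [0.6035 0.1677 0.2271] F [-0.28 -0.54  0.06] T [-0.05  0.05  0.02] open 0.0566
[[ 0.21  -0.003 -0.978]
 [ 0.978  0.002  0.21 ]
 [ 0.001 -1.     0.004]]
[[322.69753206  92.82500175]
 [322.27997123  95.9662927 ]
 [322.56497831  93.82219753]] [[272.55734489 169.03533515]
 [274.45016025 183.01554341]
 [273.09440341 173.00201363]]
242 12 [234 133]
```

View pics/i.png

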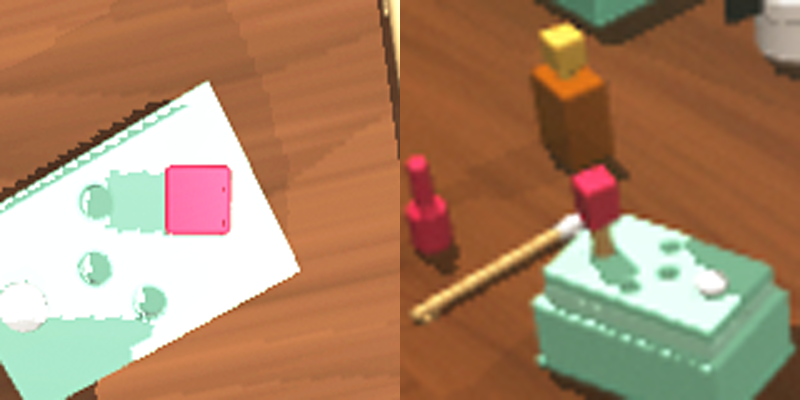

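View pics/j.png

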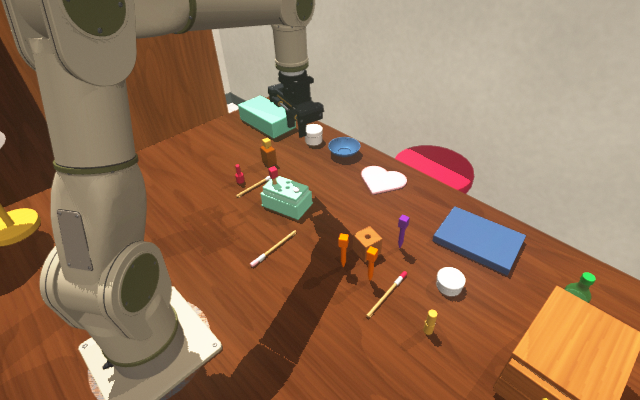

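The pin stands upright in the holder. Its head is at side pixel (273.4,172.4) against a predicted (273.1,173.0) for the seated height, the tiers are in line, and the look-alikes and bystanders are where they were.

```bash
python3 -c "
from plant import hand_in;print(hand_in())"
```

```text
the job is handed in; nothing more can be done
None
```

I took the pink-headed pin out of its rest and drove it down through both tiers into the base hole, where it met a rigid stop about 37.5 mm below the mouth. I pressed there for about a second with 14–17 N at the wrist. That includes roughly 3–4 N of sliding friction, so about 11–13 N reached the plug. The highest force I read was 17.2 N downward (under 18 N with the sideways part), though I only saw readings at the end of each move. I then let go and backed away, and handed in at about 15 s.

- **Pin:** The last pictures show it upright, with its head within 1 px (side camera) and 2 px (wrist camera) of where a seated pin should appear.
- **Tiers and other things:** The tiers look in line. The orange and purple look-alikes and the other things near the work look undisturbed; I judged this by eye from the side camera and did not measure it.
- **What failed or disagreed:**
  - My first move call was refused for incomplete rows, and nothing moved.
  - Fast vertical moves drifted sideways by a few millimetres. I corrected that before the grasp and before the insertion.
  - A side load of about 4–5 N showed while pressing and vanished when I eased off.

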